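# Put the needle tool away in its slide-lid case

### The job

Put the needle tool that lies on the bench away: slide the case's lid open, lay the tool down in the empty pair of notches beside its twin and the same way round, with its point at the closed end and its handle towards the pull, then slide the lid fully shut over both. Leave the twin seated in its own notches, and do not knock the cork block or the calipers about.

Things in the scene. Friction and masses are not known exactly. Their poses are not given: they have to be found in the camera images.
- case: Wooden slide-lid case 188 x 120 x 34 mm high, screwed to the bench. Origin on the bench under the centre of its compartment; x = the way the lid opens, y across. Compartment 152 mm (x -76 to 76) by 104 mm (y -52 to 52), floor 6 mm above the bench; side walls and closed end (x -84 to -76) 34 mm high; block 20.5 mm high at the pull end (x 76 to 104). The lid covers it at the start
- case_lid (a joint): Flat pale lid 186 x 111 x 6 mm sliding level in the case's grooves along its +x: 0 = fully shut, 0.155 m = fully open, a stop at each end. Starts 0 to 25 mm open, slides with about 2 N, stays where left. Top 27 mm, underside 21 mm above the bench: clears tools seated in the notches (top 17 mm), not one on top of the battens. Fully open, its rear edge is at x = 75 mm in the case
- lid_pull (a point): Centre of the dark pull bar standing on the lid near its free end, moves with the lid: 12 mm along the slide (x), 44 mm across (y), 18 mm high (27 to 45 mm above the bench). Axes as the case's
- needle_rest (a point): Where the handle's centre lies when the tool is seated in the empty notches, 12.5 mm above the bench; tool x along this x (axes as the case's). Two cross battens 8 mm thick stand 33.5 mm to -x and 36.5 mm to +x of here, tops 18 mm above the bench, each with a U notch 19 mm wide, bottom at 8 mm, mouth rounded; 62 mm free between them. Case wall 33 mm to -y, twin's notches 48 mm to +y
- needle_grip (a point): Centre (half-way up) of the bamboo handle of the needle tool to put away, lying on the bench left of the case: handle 89 mm long (x), 14 mm wide (y), 9 mm high. x points from needle point to butt. The tool is 135 mm long, about 14 g; butt 44.5 mm from here along +x, point 90.5 mm along -x
- needle_tip (a point): Steel point of that needle tool, 3.5 mm off the handle's centre line, 4.5 mm above the tool's underside; axes as the handle's
- twin_grip (a point): Centre of the handle of the twin, an equal needle tool already seated in the other notches of the case; leave it there. Axes as the needle tool's
- cork_block: Bystander: cork block 58 x 55 x 22 mm on the bench farther off than the needle tool; origin at the centre of its underside
- calipers: Bystander: grey curved calipers 76 x 125 x 8 mm lying flat on the bench between the robot and the case; origin at the centre of the underside

How it is judged:
By the outcome, as a careful person would: the job done as asked, in the order asked, and still so for the second after the job is handed in, with the robot touching nothing.
It also fails if it takes over 64 s, if anything falls off the work surface, if the arm or the gripper's body presses on something with over 40 N, if the wrist force passes 120 N, or if a joint passes its speed limit or range.

### The arm

A 6-joint arm with a two-finger parallel gripper is mounted at the origin on a cart in front of the work surface, level with it; the furniture and walls round the work are solid. World frame = base frame: x ahead of the robot, y to its left, z up, the work surface at z = 0. Lengths are in m, angles in rad, forces in N, time in s.
With the tool pointing down it reaches from about 0.325 to 0.775 m from the base axis. Payload 9.3 kg.
Tool frame: the origin (TCP) lies at the very end of the fingers, on their centre line; the grasp point (between the pads) lies 19 mm behind it (bot.grip_depth is the z of the grasp point in the tool frame, in m); z points along the fingers, y is the direction in which the jaws open and shut (so a half turn about z gives the same grasp; the last joint's range is limited). The gripper opens to 85 mm and grips with 20 to 120 N. Pads are 22 mm wide; open, the fingers measure 114 mm over their backs; the gripper's body (76 mm by 85 mm) begins 54 mm behind the grasp point. The pads swing forward as they close: fully open they stand 13 mm farther back than shut.
Start: joints at [-1.299, 0.259, 0.021, 1.334, 0, 1.418], TCP at [0.227, -0.501, 0.231] pointing down, gripper open.
Joint ranges: [-3.04, 3.04], [-0.91, 1.82], [-1.04, 1.36], [-1.92, 1.95], [-1.52, 1.45], [-3.14, 3.14]. Speed limits (rad/s): [2.22, 2.22, 2.79, 3.14, 3.14, 3.14].

### API

Orientations are given as [roll, pitch, yaw] about the fixed x, y, z axes, in that order (R = Rz(yaw) Ry(pitch) Rx(roll)).
In Python, from rig import status, snapshot, camera_info, hand_in, cut_out, place_of, bot gives the robot as it stands. The module is installed in compiled form; this text tells all that it offers.
- The arm moves only by the tool move_arm, never from a script. Its arguments are lists of equal length, an entry for each row: "translation": the shift along the world's x, y, z in m, a list of three; "delta_rot": the turn, a rotation vector about the world's x, y, z in degrees, a list of three; "hand": the opening in per cent of the stroke, from 0 (shut) to 100 (fully open). A call has 1 to 10 rows; each row is the pose to reach, as a shift and turn from the pose measured when the call began; what a row does not reach only later rows make up. A row lasts 1/10 s, in which the tool goes at most 50 mm and 8.59 degrees, less where a joint would pass 70% of its speed; a pose out of reach is approached as far as the arm can. A call with a gripper value outside its range is refused whole. The fingers move at their own pace and stop on an object; "newtons" is the grip in N (left out, the last holds). Time passes only in rows, so rows that repeat a pose let the fingers close. It gives the time, the measured TCP pose, the force and the opening at its end, in the units of the state.
- status.sense(): the state, without advancing time (a new reading comes with each control period).
- snapshot(name): name is "scene" or "top" or "wrist"; returns (picture, depth): 384x512x3 uint8, red, green, blue; 384x512 float32, m along the optical axis (not along the pixel's ray), 0 where there is no reading.
- camera_info(name): a dict with "fx", "fy", "cx", "cy" (pixels), "pose" (4x4, takes a point from camera to world coordinates); the wrist camera has in their place "T_tool_cam" (4x4, takes a point from camera to tool coordinates, whose origin is the TCP and whose axes are the flange's). Camera axes: x right, y up, looking along -z (the intrinsics and any distortion apply to the point x, -y, -z); pixel columns grow to the right and rows downward; lengths in m; the calibration is good to about 2 mm. A picture is of the moment at which its call begins: read the wrist's pose just before it. camera_info takes no time and is no camera call.
- hand_in(): hands the job in, once; it reports no verdict.
Trained networks look in the newest picture that a camera, given by its name, has taken for a name from the list of things; names that differ only in an ending like _2 or _b are one class to them, and where a whole thing is asked for, a point or a joint stands for the part that bears it (a point fixed in the world has none). Each returns a list of dicts, best first, with "score" (0 to 1); they miss things now and then, are a little off and sometimes report something else, mostly with a low value. They report only what shows in the picture. A call takes as long as a camera call.
- cut_out(thing, camera): "region" (384x512 bool, what is visible of it) and "rect" ([left, top, width, height] in pixels, round what is visible of it).
- place_of(thing, camera): "xy" ([column, row] in pixels: a listed point, or the origin of a listed thing).
The state is a dict: "time_s": time; "joint_positions": joint angles; "qd": joint speeds; "joint_efforts": joint torques, N m; "position": TCP position; "orientation": TCP orientation; "wrist_force": force on the tool from outside, world axes, zero at the start; "moment": the same for the moment, N m; "gripper_width": opening from 0.0 (shut) to 1.0 (fully open).
Only numpy, scipy, OpenCV 4.12 (cv2) and the standard library are available. Lean on these libraries where they do the work, as an engineer would, in place of code of your own. Each camera call takes 0.05 s, during which the arm holds its last target.

## Working session

There is one attempt and no reset: what is moved stays moved. The work goes in short steps, Python scripts to look and compute and a tool call to move; the robot and the scene stay as the last step left them, time stands still between calls to the robot, and variables do not carry over. Pictures are saved under pics/ and viewed, and the job is handed in when it is done.

Besides the shell and the picture viewer there is one more tool, called after "Emit:" as name(argument=value, ...) on one line, values as JSON. move_arm: Moves the arm, as the interface text tells. Its arguments: {"type":"object","properties":{"translation":{"type":"array"},"delta_rot":{"type":"array"},"hand":{"type":"array"},"newtons":{"type":"number"}},"required":["translation","delta_rot","hand"]}

```bash
mkdir -p pics; cat > h.py <<'E'
import numpy as np, cv2
from rig import status, snapshot, camera_info, hand_in, cut_out, place_of, bot
from scipy.spatial.transform import Rotation as R
def pose(name,s=None):
    c=camera_info(name)
    if 'pose' in c: return c,np.array(c['pose'])
    s=s or status.sense()
    T=np.eye(4);T[:3,:3]=R.from_euler('xyz',s['orientation']).as_matrix();T[:3,3]=s['position']
    return c,T@np.array(c['T_tool_cam'])
def ray(c,P,u,v):
    d=P[:3,:3]@np.array([(u-c['cx'])/c['fx'],-(v-c['cy'])/c['fy'],-1.]);return P[:3,3],d
def atz(c,P,u,v,z):
    o,d=ray(c,P,u,v);return o+d*(z-o[2])/d[2]
def proj(c,P,p):
    q=np.linalg.inv(P)@np.append(p,1);return np.array([c['cx']+c['fx']*q[0]/-q[2],c['cy']-c['fy']*q[1]/-q[2]])
def save(img,n): cv2.imwrite('pics/'+n,cv2.cvtColor(img,cv2.COLOR_RGB2BGR))
E
python3 - <<'E'
from h import *
s=status.sense();print(s)
for n in ['scene','top']:
    im,d=snapshot(n);save(im,n+'0.png');np.save(n+'d.npy',d);c,P=pose(n);print(n,{k:v for k,v in c.items() if k!='pose'},P.round(3).tolist())
    zs=dict(lid_pull=.036,needle_rest=.0125,needle_grip=.0045,needle_tip=.0045,twin_grip=.0125,case=0,cork_block=0,calipers=0)
    for t,z in zs.items():
        for r in place_of(t,n)[:2]:
            u,v=r['xy'];print(n,t,round(r['score'],2),np.round(r['xy'],1),atz(c,P,u,v,z).round(4))
E
```

```text
{'time_s': 0.0, 'joint_positions': array([-1.29862058e+00,  2.59177910e-01,  2.07722872e-02,  1.33370104e+00,
        5.64348548e-06,  1.41822240e+00]), 'qd': array([ 0.00117252, -0.00051029,  0.00053138,  0.00177751,  0.0006078 ,
        0.00036352]), 'joint_efforts': array([-2.74293940e-03, -5.55638659e+01,  3.44534075e+01,  1.34932532e-02,
       -4.33198365e-04, -3.65512437e-05]), 'position': array([ 0.22658593, -0.50085329,  0.23067807]), 'orientation': array([-3.14029840e+00, -2.04726365e-04,  4.24749532e-01]), 'wrist_force': array([-0.0513883 ,  0.91696088, -0.20612648]), 'moment': array([-0.04245828,  0.071765  , -0.05664532]), 'gripper_width': 1.0024103217584655}
scene {'fx': 490.85601807343, 'fy': 490.85601807343, 'cx': 250.17585546510094, 'cy': 185.75004653116366} [[0.592, 0.338, -0.731, -0.314], [-0.805, 0.226, -0.548, -0.826], [-0.02, 0.913, 0.407, 0.541], [0.0, 0.0, 0.0, 1.0]]
scene lid_pull 0.83 [302.2 202.3] [ 0.5856 -0.3028  0.036 ]
scene needle_rest 0.66 [340.2 219. ] [ 0.6008 -0.3947  0.0125]
scene needle_grip 0.5 [186.3 196.9] [ 0.5028 -0.0073  0.0045]
scene needl
[... 280 characters left out ...]
907, 'cx': 258.2444173928145, 'cy': 203.76341829860178} [[0.018, 0.985, -0.172, 0.394], [-0.999, 0.024, 0.03, -0.174], [0.034, 0.171, 0.985, 0.961], [0.0, 0.0, 0.0, 1.0]]
top lid_pull 0.88 [304.3 195.1] [ 0.5774 -0.302   0.036 ]
top lid_pull 0.23 [263.9 297.1] [ 0.3599 -0.2179  0.036 ]
top needle_rest 0.93 [346.1 192.2] [ 0.591  -0.3988  0.0125]
top needle_grip 0.58 [169.6 222.2] [ 0.5158 -0.0101  0.0045]
top needle_tip 0.44 [195.9 255.7] [ 0.444  -0.0705  0.0045]
top needle_tip 0.16 [168.8 223.7] [ 0.5125 -0.0085  0.0045]
top case 0.56 [350.4 203.2] [ 0.5686 -0.4111  0.    ]
top cork_block 0.74 [191.8 118. ] [ 0.7587 -0.0473  0.    ]
top calipers 0.72 [264.1 294.6] [ 0.3639 -0.22    0.    ]
```

View pics/scene0.png

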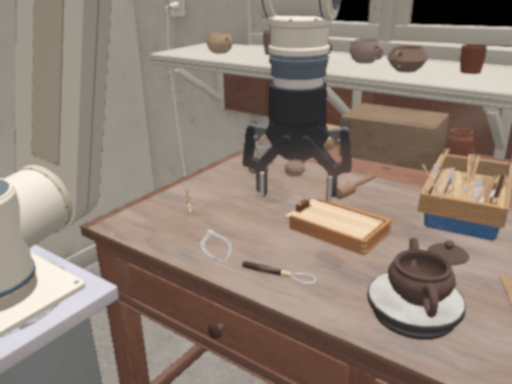

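View pics/top0.png

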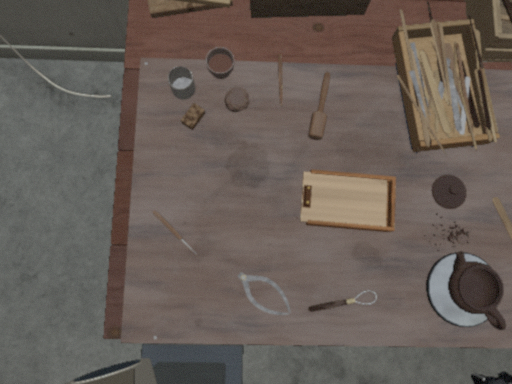

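```bash
python3 - <<'E'
from h import *
c,P=pose('wrist');print(np.array(c['T_tool_cam']).round(3).tolist(),{k:v for k,v in c.items() if k!='T_tool_cam'});print(P.round(3)); print(bot.grip_depth)
for n in ['top','scene']:
    im=cv2.imread(f'pics/{n}0.png');b=(295,160,110,80) if n=='top' else (280,190,120,70)
    x,y,w,h=b;cv2.imwrite(f'pics/{n}0c.png',cv2.resize(im[y:y+h,x:x+w],None,fx=6,fy=6,interpolation=cv2.INTER_CUBIC))
E
```

```text
[[-0.001, 0.965, 0.264, 0.067], [1.0, 0.001, 0.0, -0.0], [0.0, 0.264, -0.965, -0.142], [0.0, 0.0, 0.0, 1.0]] {'fx': 291.57682018316905, 'fy': 291.57682018316905, 'cx': 254.21040567544023, 'cy': 194.46625466185947}
[[ 0.411  0.879  0.241  0.287]
 [-0.911  0.397  0.109 -0.473]
 [-0.    -0.264  0.965  0.373]
 [ 0.     0.     0.     1.   ]]
-0.0187
```

View pics/top0c.png

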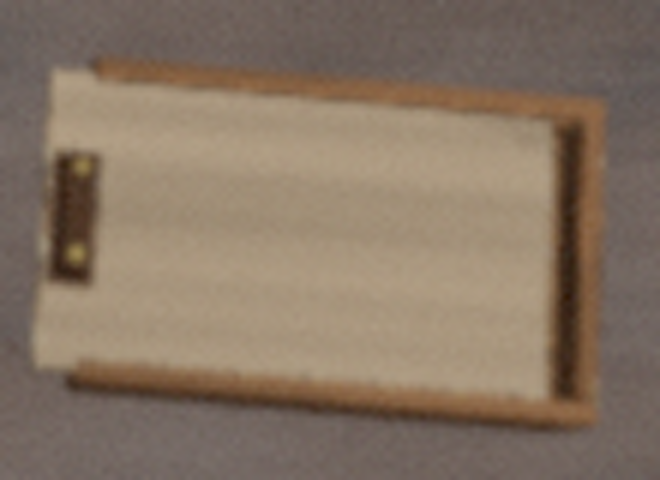

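Emit:
move_arm(translation=[[0.045, 0.018, 0], [0.09, 0.035, 0], [0.135, 0.053, 0], [0.18, 0.07, 0], [0.225, 0.088, 0], [0.27, 0.105, 0], [0.315, 0.123, 0], [0.36, 0.14, 0], [0.36, 0.14, 0], [0.36, 0.14, 0]], delta_rot=[[0, 0, -6], [0, 0, -12], [0, 0, -18], [0, 0, -24], [0, 0, -24], [0, 0, -24], [0, 0, -24], [0, 0, -24], [0, 0, -24], [0, 0, -24]], hand=[40, 40, 40, 40, 40, 40, 40, 40, 40, 40], newtons=20)

```text
time_s: 1.9
position: [0.5876, -0.3603, 0.2303]
orientation: [-3.141, 0.001, 0.008]
wrist_force: [0.8, -0.2, 0.5]
gripper_width: 0.402
```

```bash
python3 - <<'E'
from h import *
s=status.sense();im,d=snapshot('wrist');save(im,'w1.png');np.save('w1d.npy',d);c,P=pose('wrist',s)
for t,z in dict(lid_pull=.036,case=0).items():
    for r in place_of(t,'wrist')[:2]:
        u,v=r['xy'];print(t,round(r['score'],2),np.round(r['xy'],1),atz(c,P,u,v,z).round(4))
np.save('w1P.npy',P)
E
```

```text
lid_pull 0.73 [210.6 180.8] [ 0.5784 -0.3083  0.036 ]
case 0.6 [300.  179.8] [ 0.5725 -0.4196  0.    ]
```

View pics/w1.png

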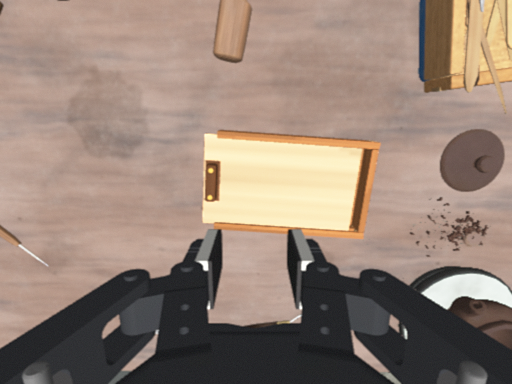

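```bash
python3 - <<'E'
import cv2
im=cv2.imread('pics/w1.png');x,y,w,h=195,120,195,125
cv2.imwrite('pics/w1c.png',cv2.resize(im[y:y+h,x:x+w],None,fx=4,fy=4,interpolation=cv2.INTER_CUBIC))
E
```

```text
(no output)
```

View pics/w1c.png

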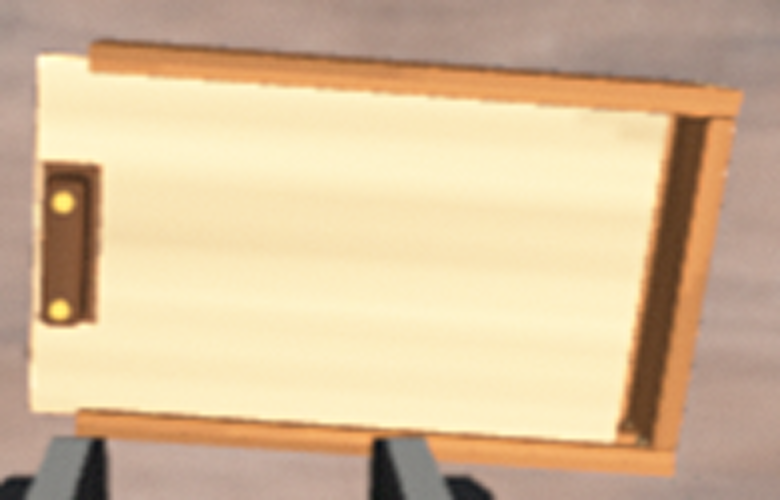

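```bash
cat >> h.py <<'E'
def fitcase(c,P,pts,x0=(.58,-.41,np.pi/2)):
    from scipy.optimize import least_squares
    def w(q,p): a=q[2];return np.array([q[0]+np.cos(a)*p[0]-np.sin(a)*p[1],q[1]+np.sin(a)*p[0]+np.cos(a)*p[1],p[2]])
    f=lambda q:np.concatenate([proj(c,P,w(q,np.array(m)))-np.array(o) for m,o in pts])
    r=least_squares(f,x0);return r.x,r.fun.reshape(-1,2),w
E
python3 - <<'E'
from h import *
c=camera_info('wrist');P=np.load('w1P.npy')
k=lambda a,b:((a+.5)/4+195-.5,(b+.5)/4+120-.5)
pts=[((.104,-.06,.034),k(91,41)),((-.084,-.06,.034),k(742,92)),((-.084,.06,.034),k(675,476)),((.104,.06,.034),k(78,434))]
q,res,w=fitcase(c,P,pts);print(q,np.degrees(q[2]),res.round(2))
ci=lambda p:(np.array([[np.cos(q[2]),np.sin(q[2])],[-np.sin(q[2]),np.cos(q[2])]])@(p[:2]-q[:2])).round(4)
for n,a,b,z in [('pull top L far',46,170,.045),('pull near left',42,322,.045),('pull top right far',88,172,.045),('lid free far',38,55,.027),('lid free near',32,412,.027),('lid rear far',672,114,.027),('screw',62,202,.045),('screw2',59,310,.045)]:
    p=atz(c,P,*k(a,b),z);print(n,p.round(4),ci(p))
D=np.load('w1d.npy')
for a,b in [(62,250),(300,250),(300,60),(10,250)]:
    u,v=k(a,b);o,d=ray(c,P,u,v);print((o+d*D[int(round(v)),int(round(u))]).round(4))
for px in [(43,265),(0,226),(20,243)]: print(atz(c,P,*px,.0045).round(4))
E
```

```text
[ 0.57037187 -0.41725997  1.50549833] 86.2587005487366 [[-0.19  0.15]
 [ 1.02 -0.41]
 [-0.18  0.08]
 [-0.72  0.38]]
pull top L far [ 0.602  -0.3053  0.045 ] [ 0.1137 -0.0243]
pull near left [ 0.5573 -0.3026  0.045 ] [0.1136 0.0206]
pull top right far [ 0.6016 -0.3172  0.045 ] [ 0.1019 -0.0246]
lid free far [ 0.6327 -0.3013  0.027 ] [ 0.1198 -0.0547]
lid free near [ 0.5223 -0.2952  0.027 ] [0.1187 0.0559]
lid rear far [ 0.6171 -0.4871  0.027 ] [-0.0666 -0.0512]
screw [ 0.5929 -0.3096  0.045 ] [ 0.1089 -0.0155]
screw2 [ 0.561  -0.3077  0.045 ] [0.1088 0.0166]
[ 0.5785 -0.3088  0.0431]
[ 0.575  -0.3786  0.0255]
[ 0.6323 -0.377   0.0331]
[ 5.683e-01 -2.851e-01 -4.000e-04]
[ 0.4487 -0.0647  0.0045]
[ 0.5067 -0.0175  0.0045]
[ 0.482  -0.0393  0.0045]
```

Emit:
move_arm(translation=[[-0.004, 0.03, -0.03], [-0.008, 0.051, -0.07], [-0.008, 0.051, -0.11], [-0.008, 0.051, -0.15], [-0.008, 0.051, -0.18], [-0.008, 0.051, -0.198], [-0.008, 0.051, -0.198]], delta_rot=[[0, 0, -4], [0, 0, -4], [0, 0, -4], [0, 0, -4], [0, 0, -4], [0, 0, -4], [0, 0, -4]], hand=[40, 40, 40, 40, 40, 40, 40])

```text
time_s: 2.75
position: [0.5754, -0.3108, 0.0314]
orientation: [-3.14, 0.004, -0.067]
wrist_force: [-0.3, 0.7, 0.5]
gripper_width: 0.4
```

```bash
python3 - <<'E'
from h import *
s=status.sense();print(s['position'],s['orientation'],s['wrist_force'])
im,d=snapshot('wrist');save(im,'w2.png');im,d=snapshot('scene');save(im[130:280,230:430].repeat(4,0).repeat(4,1)[:600,:800],'s2.png')
E
```

```text
[ 0.57543381 -0.31077676  0.03142076] [-3.13965052  0.00369008 -0.06690635] [-0.34932496  0.73452307  0.45441654]
```

View pics/w2.png

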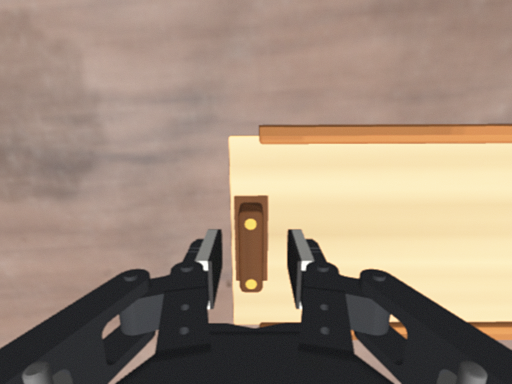

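View pics/s2.png

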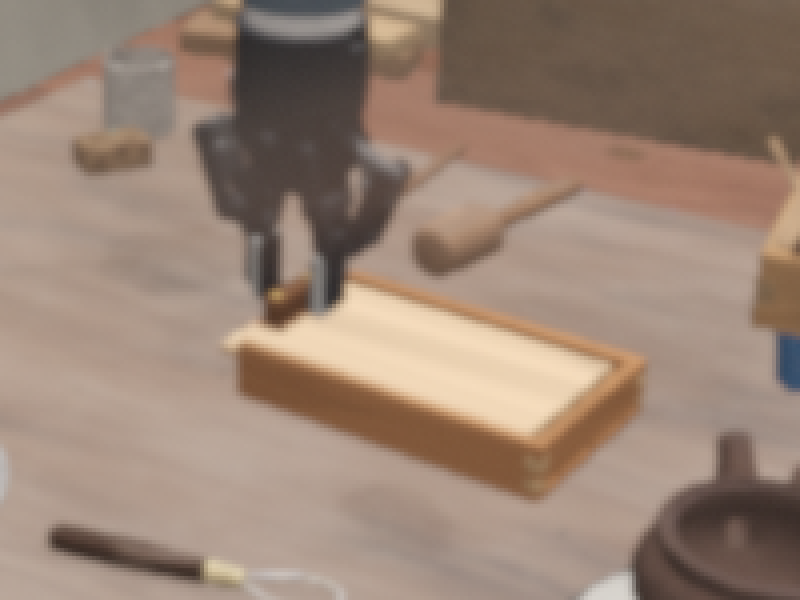

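Emit:
move_arm(translation=[[0, 0, 0], [0, 0, 0], [0, 0, 0], [0, 0, 0]], delta_rot=[[0, 0, 0], [0, 0, 0], [0, 0, 0], [0, 0, 0]], hand=[0, 0, 0, 0], newtons=25)

```text
time_s: 3.25
position: [0.5777, -0.3124, 0.0365]
orientation: [3.139, -0.003, -0.067]
wrist_force: [-2.4, -0.5, 6.8]
gripper_width: 0.13
```

Emit:
move_arm(translation=[[0.001, 0.01, 0], [0.002, 0.03, 0], [0.0035, 0.055, 0], [0.005, 0.08, 0], [0.0065, 0.105, 0], [0.008, 0.125, 0], [0.009, 0.137, 0], [0.009, 0.139, 0], [0.009, 0.139, 0]], delta_rot=[[0, 0, 0], [0, 0, 0], [0, 0, 0], [0, 0, 0], [0, 0, 0], [0, 0, 0], [0, 0, 0], [0, 0, 0], [0, 0, 0]], hand=[0, 0, 0, 0, 0, 0, 0, 0, 0])

```text
time_s: 4.15
position: [0.5865, -0.1726, 0.0366]
orientation: [3.14, -0.002, -0.066]
wrist_force: [-3.0, 2.0, 0.3]
gripper_width: 0.132
```

```bash
python3 - <<'E'
from h import *
s=status.sense();print(s['position'],s['orientation'],s['wrist_force'])
im,d=snapshot('scene');save(im[110:260,200:400].repeat(4,0).repeat(4,1)[:600,:800],'s3.png')
E
```

```text
[ 0.58648782 -0.17264816  0.03659157] [ 3.13961880e+00 -2.02627324e-03 -6.55990860e-02] [-2.97484533  2.01374415  0.27519963]
```

View pics/s3.png

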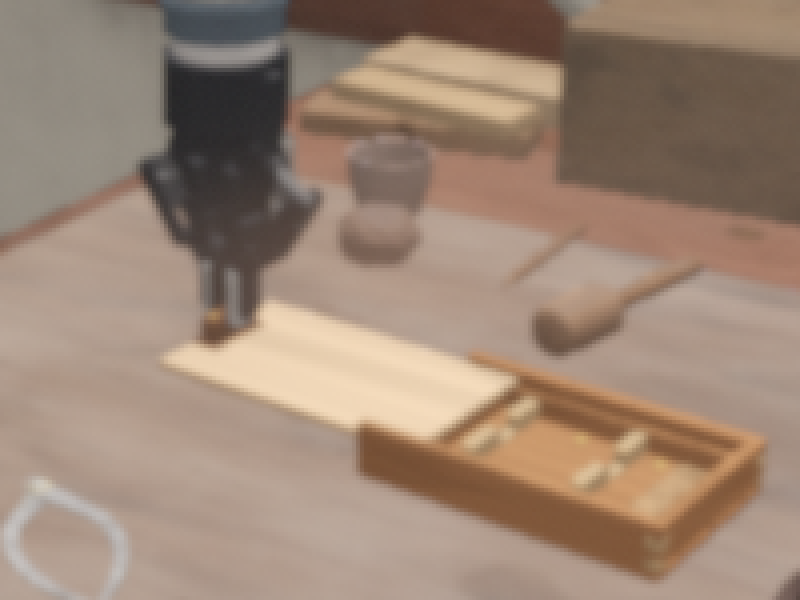

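Emit:
move_arm(translation=[[0, 0.002, 0], [0, 0.004, 0], [0, 0.004, 0]], delta_rot=[[0, 0, 0], [0, 0, 0], [0, 0, 0]], hand=[0, 0, 0])

```text
time_s: 4.5
position: [0.5866, -0.1698, 0.0366]
orientation: [3.139, -0.002, -0.067]
wrist_force: [-1.4, -2.5, -1.7]
gripper_width: 0.126
```

Emit:
move_arm(translation=[[0, 0, 0], [0, 0, 0.003], [0, 0, 0.04], [0, 0, 0.08], [0, -0.04, 0.12], [0, -0.08, 0.14], [0, -0.12, 0.15], [0, -0.16, 0.15], [0, -0.2, 0.15], [0, -0.24, 0.15]], delta_rot=[[0, 0, 0], [0, 0, 0], [0, 0, 0], [0, 0, 0], [0, 0, 0], [0, 0, 0], [0, 0, 0], [0, 0, 0], [0, 0, 0], [0, 0, 0]], hand=[40, 40, 40, 40, 40, 40, 40, 40, 40, 40])

```text
time_s: 5.5
position: [0.5867, -0.4115, 0.1874]
orientation: [3.138, -0.004, -0.067]
wrist_force: [0.7, -0.9, 0.4]
gripper_width: 0.402
```

Emit:
move_arm(translation=[[0, 0, 0], [0, 0, 0]], delta_rot=[[0, 0, 0], [0, 0, 0]], hand=[40, 40])

```text
time_s: 5.7
position: [0.5863, -0.4126, 0.1871]
orientation: [3.139, -0.004, -0.069]
wrist_force: [-0.2, -0.2, -0.4]
gripper_width: 0.393
```

```bash
python3 - <<'E'
from h import *
s=status.sense();im,d=snapshot('wrist');save(im,'w4.png');np.save('w4d.npy',d);c,P=pose('wrist',s);np.save('w4P.npy',P);print(s['position'],s['orientation'],s['wrist_force'])
q=np.array([.57037,-.41726,1.5055]);M=np.array([[np.cos(q[2]),np.sin(q[2])],[-np.sin(q[2]),np.cos(q[2])]])
for t,z in dict(lid_pull=.036,needle_rest=.0125,twin_grip=.0125).items():
    for r in place_of(t,'wrist')[:2]:
        p=atz(c,P,*r['xy'],z);print(t,round(r['score'],2),np.round(r['xy'],1),p.round(4),(M@(p[:2]-q[:2])).round(4))
x,y,w,h=150,90,230,160
cv2.imwrite('pics/w4c.png',cv2.resize(im[y:y+h,x:x+w,::-1],None,fx=3.4,fy=3.4,interpolation=cv2.INTER_CUBIC))
E
```

```text
[ 0.58634008 -0.41257955  0.18711636] [ 3.13887278 -0.00383181 -0.06877358] [-0.15024155 -0.22801951 -0.43297986]
lid_pull 0.7 [ 21.  196.3] [ 0.5886 -0.1693  0.036 ] [ 0.2486 -0.002 ]
needle_rest 0.95 [238.8 174.9] [ 0.5907 -0.3959  0.0125] [ 0.0226 -0.0189]
twin_grip 0.65 [241.1 214. ] [ 0.5451 -0.3948  0.0125] [0.0208 0.0267]
```

View pics/w4.png

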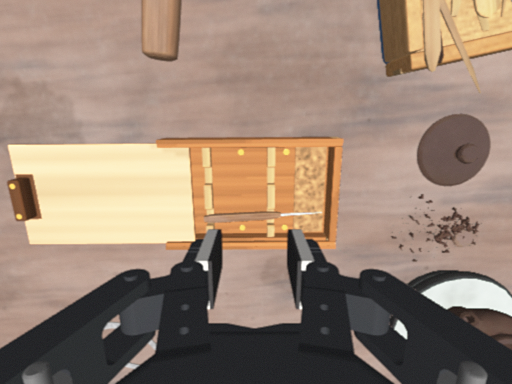

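View pics/w4c.png

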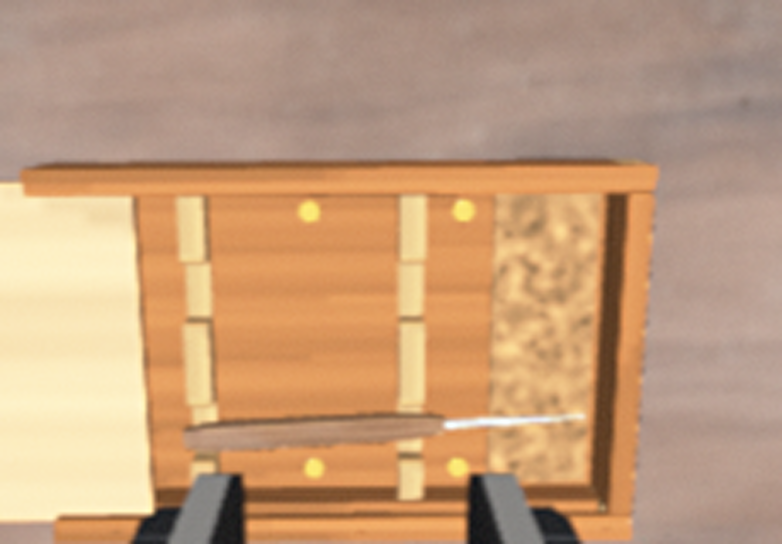

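```bash
python3 - <<'E'
from h import *
c=camera_info('wrist');P=np.load('w4P.npy')
k=lambda a,b:((a+.5)/3.4+150-.5,(b+.5)/3.4+90-.5)
pts=[((.104,-.06,.034),k(24,171)),((-.084,-.06,.034),k(657,165)),((-.084,.06,.034),k(632,541)),((.104,.06,.034),k(56,541))]
q,res,w=fitcase(c,P,pts);print(q,np.degrees(q[2]),res.round(2))
M=np.array([[np.cos(q[2]),np.sin(q[2])],[-np.sin(q[2]),np.cos(q[2])]])
for n,a,b in [('L notch far',194,262),('L notch near',198,319),('R far',412,261),('R near',412,318),('Lbat left edge',178,200),('Lbat right',204,200),('Rbat left',400,200),('R bat right',426,200)]:
    p=atz(c,P,*k(a,b),.018);print(n,p.round(4),(M@(p[:2]-q[:2])).round(4))
for n,a,b in [('handle butt',186,438),('handle end',444,424),('tip',584,416)]:
    p=atz(c,P,*k(a,b),.0145);print(n,p.round(4),(M@(p[:2]-q[:2])).round(4))
E
```

```text
[ 0.57005811 -0.41746933  1.50648092] 86.314998644203 [[-1.1  -0.55]
 [ 1.14  0.19]
 [ 0.35 -0.14]
 [-0.39  0.87]]
L notch far [ 0.6032 -0.3625  0.018 ] [ 0.057  -0.0295]
L notch near [ 0.5846 -0.3617  0.018 ] [ 0.0566 -0.011 ]
R far [ 0.5987 -0.4315  0.018 ] [-0.0121 -0.0294]
R near [ 0.5802 -0.4305  0.018 ] [-0.0123 -0.0109]
Lbat left edge [ 0.6229 -0.3597  0.018 ] [ 0.061  -0.0491]
Lbat right [ 0.6224 -0.3678  0.018 ] [ 0.0529 -0.049 ]
Rbat left [ 0.6181 -0.4288  0.018 ] [-0.0082 -0.0487]
R bat right [ 0.6175 -0.4369  0.018 ] [-0.0163 -0.0486]
handle butt [ 0.5434 -0.3526  0.0145] [0.0631 0.0308]
handle end [ 0.5422 -0.4393  0.0145] [-0.0236  0.0264]
tip [ 0.5418 -0.4862  0.0145] [-0.0704  0.0238]
```

```bash
python3 - <<'E'
from h import *
s=status.sense();print(s['joint_positions'],s['position'],s['orientation'])
E
```

```text
[-7.26970941e-01  5.61959874e-01  3.93422403e-01  1.39699863e+00
  7.52684286e-05  2.48024310e+00] [ 0.58698852 -0.41019755  0.18797076] [ 3.13842129 -0.0041974  -0.06561453]
```

Emit:
move_arm(translation=[[-0.011, 0.042, 0], [-0.022, 0.085, 0], [-0.033, 0.127, 0], [-0.043, 0.169, 0], [-0.054, 0.211, 0], [-0.065, 0.254, 0], [-0.076, 0.296, 0], [-0.087, 0.338, 0], [-0.097, 0.38, -0.02], [-0.097, 0.38, -0.03]], delta_rot=[[0, 0, 7], [0, 0, 14], [0, 0, 21], [0, 0, 28], [0, 0, 35], [0, 0, 42], [0, 0, 49], [0, 0, 49], [0, 0, 49], [0, 0, 49]], hand=[50, 50, 50, 50, 50, 50, 50, 50, 50, 50])

```text
time_s: 6.9
position: [0.4876, -0.0252, 0.1579]
orientation: [3.139, -0.005, 0.795]
wrist_force: [0.1, -0.6, 0.4]
gripper_width: 0.505
```

Emit:
move_arm(translation=[[0, 0, 0], [0, 0, 0]], delta_rot=[[0, 0, 0], [0, 0, 0]], hand=[50, 50])

```text
time_s: 7.1
position: [0.4876, -0.0247, 0.1585]
orientation: [3.139, -0.005, 0.797]
wrist_force: [-0.3, 0.2, 0.3]
gripper_width: 0.5
```

```bash
python3 - <<'E'
from h import *
s=status.sense();im,d=snapshot('wrist');save(im,'w5.png');np.save('w5d.npy',d);c,P=pose('wrist',s);np.save('w5P.npy',P);print(s['position'],s['orientation'],s['wrist_force'])
for t,z in dict(needle_grip=.0045,needle_tip=.0045).items():
    for r in place_of(t,'wrist')[:2]:
        p=atz(c,P,*r['xy'],z);print(t,round(r['score'],2),np.round(r['xy'],1),p.round(4))
r=cut_out('needle_grip','wrist')
if r:
    r=r[0];print(r['score'],r['rect']);np.save('w5m.npy',r['region'])
    x,y,w,h=[int(a) for a in r['rect']];m=10;x-=m;y-=m;w+=2*m;h+=2*m;x=max(x,0);y=max(y,0);f=min(790/w,590/h);print(x,y,f)
    cv2.imwrite('pics/w5c.png',cv2.resize(im[y:y+h,x:x+w,::-1],None,fx=f,fy=f,interpolation=cv2.INTER_CUBIC))
E
```

```text
[ 0.48755448 -0.02472156  0.15848591] [ 3.13863519 -0.00532673  0.79653536] [-0.34238876  0.15804958  0.26086577]
needle_grip 0.67 [253.7 156.4] [ 0.5061 -0.0053  0.0045]
needle_tip 0.88 [256.7 238. ] [ 0.4459 -0.0715  0.0045]
0.88 [251.3, 111.3, 11.1, 115.5]
241 101 4.37037037037037
```

View pics/w5.png

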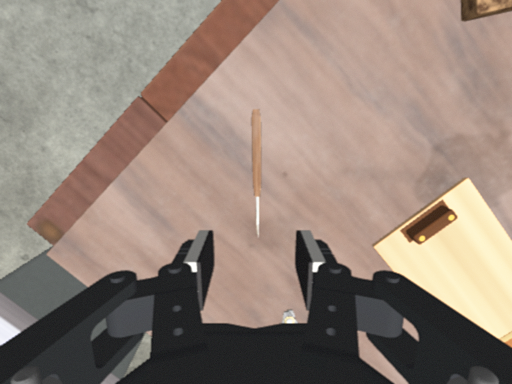

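View pics/w5c.png

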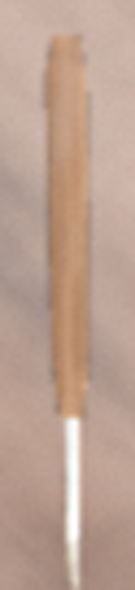

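```bash
python3 - <<'E'
from h import *
c=camera_info('wrist');P=np.load('w5P.npy')
k=lambda a,b:((a+.5)/4.3704+241-.5,(b+.5)/4.3704+101-.5)
B=atz(c,P,*k(66,37),.006);F=atz(c,P,*k(71.5,416),.006);T=atz(c,P,256.9,238.3,.0045)
print(B.round(4),F.round(4),T.round(4),np.linalg.norm(B-F),np.linalg.norm(B-T))
d=(B-F);print('yaw',np.degrees(np.arctan2(d[1],d[0])),'mid',((B+F)/2).round(4))
for a,b,a2,b2 in [(48,60,88,60),(50,120,90,120),(50,220,90,220),(54,330,88,330),(58,405,84,405)]: print('w',np.linalg.norm(atz(c,P,*k(a,b),.006)-atz(c,P,*k(a2,b2),.006)).round(4))
# depth
D=np.load('w5d.npy')
for b in [60,150,226,300,400]:
    u,v=k(69,b);o,dd=ray(c,P,u,v);print((o+dd*D[int(round(v)),int(round(u))]).round(4))
E
```

```text
[0.5398 0.0263 0.006 ] [ 0.4798 -0.037   0.006 ] [ 0.4458 -0.0719  0.0045] 0.08726147403954775 0.1359666920251022
yaw 46.54112747229483 mid [ 0.5098 -0.0054  0.006 ]
w 0.0089
w 0.009
w 0.0092
w 0.008
w 0.0062
[0.5368 0.0223 0.0092]
[0.5232 0.0083 0.0085]
[ 0.5113 -0.0039  0.0079]
[ 0.4993 -0.0161  0.0085]
[ 0.4823 -0.0337  0.0065]
```

Emit:
move_arm(translation=[[0.01, 0.01, -0.02], [0.022, 0.0195, -0.06], [0.022, 0.0195, -0.1], [0.022, 0.0195, -0.13], [0.022, 0.0195, -0.148], [0.022, 0.0195, -0.154], [0.022, 0.0195, -0.155], [0.022, 0.0195, -0.155]], delta_rot=[[0, 0, 1], [0, 0, 1], [0, 0, 1], [0, 0, 1], [0, 0, 1], [0, 0, 1], [0, 0, 1], [0, 0, 1]], hand=[45, 45, 45, 45, 45, 45, 45, 45])

```text
time_s: 8.1
position: [0.5109, -0.007, 0.0042]
orientation: [3.137, -0.006, 0.811]
wrist_force: [-0.3, 0.3, 0.0]
gripper_width: 0.449
```

```bash
python3 - <<'E'
from h import *
s=status.sense();im,d=snapshot('wrist');save(im,'w6.png');c,P=pose('wrist',s);print(s['position'],s['orientation'],s['wrist_force'])
im,d=snapshot('scene');save(im[140:260,120:280].repeat(4,0).repeat(4,1)[:600,:800],'s6.png')
E
```

```text
[ 0.51092009 -0.00695344  0.00419891] [ 3.13723885 -0.00608293  0.81105992] [-0.32784044  0.26174075  0.00120644]
```

View pics/w6.png

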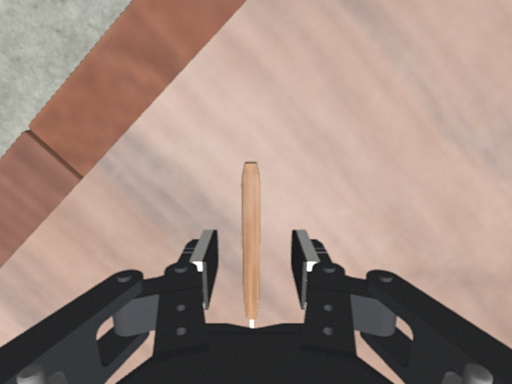

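View pics/s6.png

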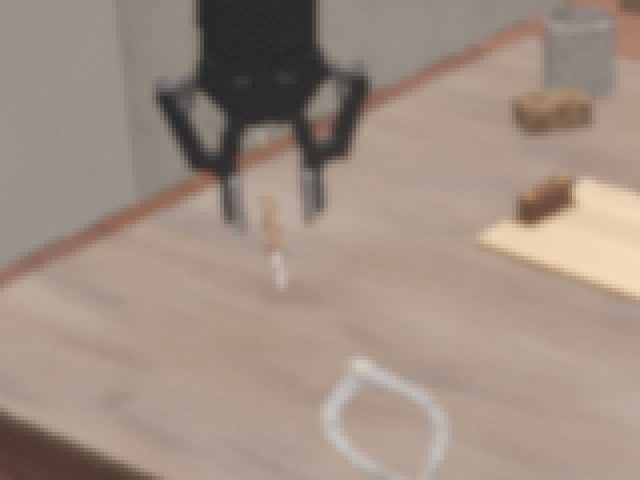

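Emit:
move_arm(translation=[[0, 0, 0], [0, 0, 0], [0, 0, 0], [0, 0, 0], [0, 0, 0], [0, 0, 0]], delta_rot=[[0, 0, 0], [0, 0, 0], [0, 0, 0], [0, 0, 0], [0, 0, 0], [0, 0, 0]], hand=[0, 0, 0, 0, 0, 0], newtons=25)

```text
time_s: 8.8
position: [0.5115, -0.0069, 0.0053]
orientation: [3.135, -0.007, 0.811]
wrist_force: [-1.6, -0.7, 6.7]
gripper_width: 0.094
```

Emit:
move_arm(translation=[[0, 0, 0.01], [0, 0, 0.04], [0, 0, 0.08], [0, 0, 0.11], [0, 0, 0.12], [0, 0, 0.12]], delta_rot=[[0, 0, 0], [0, 0, 0], [0, 0, 0], [0, 0, 0], [0, 0, 0], [0, 0, 0]], hand=[0, 0, 0, 0, 0, 0])

```text
time_s: 9.4
position: [0.5122, -0.007, 0.1271]
orientation: [3.132, -0.009, 0.812]
wrist_force: [0.6, -0.6, -0.4]
gripper_width: 0.093
```

```bash
python3 - <<'E'
from h import *
s=status.sense();im,d=snapshot('wrist');save(im,'w7.png');np.save('w7d.npy',d);c,P=pose('wrist',s);np.save('w7P.npy',P);print(s['position'],s['orientation'],s['wrist_force'],s['gripper_width'])
im,d=snapshot('scene');save(im[90:240,100:300].repeat(4,0).repeat(4,1)[:600,:800],'s7.png')
E
```

```text
[ 0.51222136 -0.00700068  0.12708051] [ 3.13248944 -0.00906587  0.81150621] [ 0.56951744 -0.56389735 -0.40544683] 0.09294162716490426
```

View pics/w7.png

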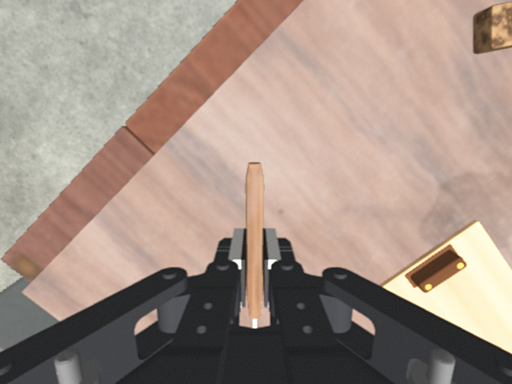

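View pics/s7.png

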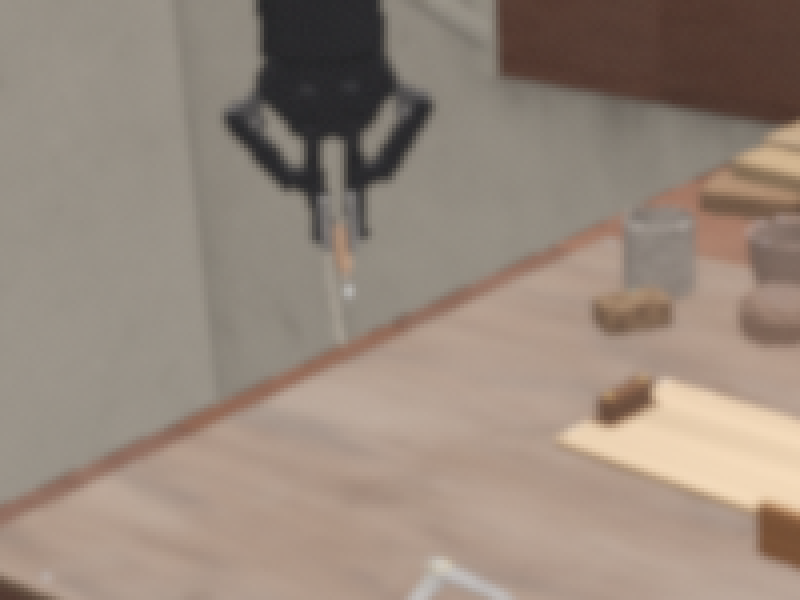

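```bash
python3 - <<'E'
from h import *
c=camera_info('wrist');D=np.load('w7d.npy');T=np.array(c['T_tool_cam'])
for v in [164,166,175,190,210,240,270,300,318]:
    row=D[v,235:275]
    u=255;z=D[v,u];p=T@np.array([(u-c['cx'])/c['fx']*z,-(v-c['cy'])/c['fy']*z,-z,1]);print(v,z.round(4),p[:3].round(4))
E
```

```text
164 0.0 [ 0.067  -0.0002 -0.142 ]
166 0.142 [ 0.0429  0.0002 -0.0014]
175 0.1419 [ 0.0387  0.0002 -0.0026]
190 0.1441 [ 0.0311  0.0002 -0.0024]
210 0.1469 [ 0.0207  0.0002 -0.0024]
240 0.1505 [ 0.0046  0.0002 -0.003 ]
270 0.1551 [-0.0127  0.0002 -0.003 ]
300 0.1609 [-0.0317  0.0002 -0.0021]
318 0.1649 [-0.0439  0.0002 -0.0014]
```

```bash
cat >> h.py <<'E'
def need(pos,yawdeg):
    s=status.sense();Rn=R.from_euler('xyz',s['orientation']);Rt=R.from_euler('xyz',[np.pi,0,np.radians(yawdeg)])
    print('d',(np.array(pos)-s['position']).round(4),'rot',np.degrees((Rt*Rn.inv()).as_rotvec()).round(2),s['wrist_force'].round(1),s['gripper_width'],s['time_s'])
E
python3 -c "
from h import *
need([.5915,-.398,.1],86.3)"
```

```text
d [ 0.0805 -0.3912 -0.0246] rot [-0.23  0.45 39.81] [ 0.6  0.9 -0.6] 0.09332504713348437 9.5
```

Emit:
move_arm(translation=[[0.009, -0.043, 0], [0.018, -0.087, 0], [0.027, -0.13, 0], [0.036, -0.174, 0], [0.045, -0.217, 0], [0.054, -0.261, 0], [0.063, -0.304, 0], [0.072, -0.348, 0], [0.0805, -0.391, -0.01], [0.0805, -0.391, -0.025]], delta_rot=[[0, 0, 6], [0, 0, 12], [0, 0.1, 18], [0, 0.2, 24], [-0.1, 0.3, 30], [-0.1, 0.4, 36], [-0.2, 0.4, 39.8], [-0.2, 0.4, 39.8], [-0.2, 0.4, 39.8], [-0.2, 0.4, 39.8]], hand=[0, 0, 0, 0, 0, 0, 0, 0, 0, 0])

```text
time_s: 10.5
position: [0.5912, -0.4031, 0.0965]
orientation: [-3.141, -0.001, 1.502]
wrist_force: [0.0, 0.5, -0.8]
gripper_width: 0.092
```

Emit:
move_arm(translation=[[0, 0, 0], [0, 0, 0], [0, 0, 0]], delta_rot=[[0, 0, 0], [0, 0, 0], [0, 0, 0]], hand=[0, 0, 0])

```text
time_s: 10.8
position: [0.5912, -0.4023, 0.0965]
orientation: [-3.141, -0.001, 1.503]
wrist_force: [0.4, 0.5, 0.0]
gripper_width: 0.089
```

```bash
python3 - <<'E'
from h import *
need([.5915,-.398,.1],86.3)
s=status.sense();im,d=snapshot('wrist');save(im,'w8.png');np.save('w8d.npy',d);c,P=pose('wrist',s);np.save('w8P.npy',P);print(s['position'],s['orientation'])
im,d=snapshot('scene');save(im[110:260,230:430].repeat(4,0).repeat(4,1)[:600,:800],'s8.png')
E
```

```text
d [0.0003 0.0043 0.0035] rot [-0.06 -0.04  0.21] [0.4 0.5 0. ] 0.08923826223366456 10.8
[ 0.59119255 -0.40232698  0.09653186] [-3.14082679e+00 -1.02786371e-03  1.50252655e+00]
```

View pics/w8.png

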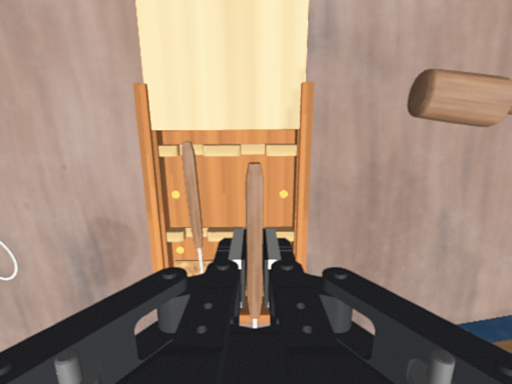

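View pics/s8.png

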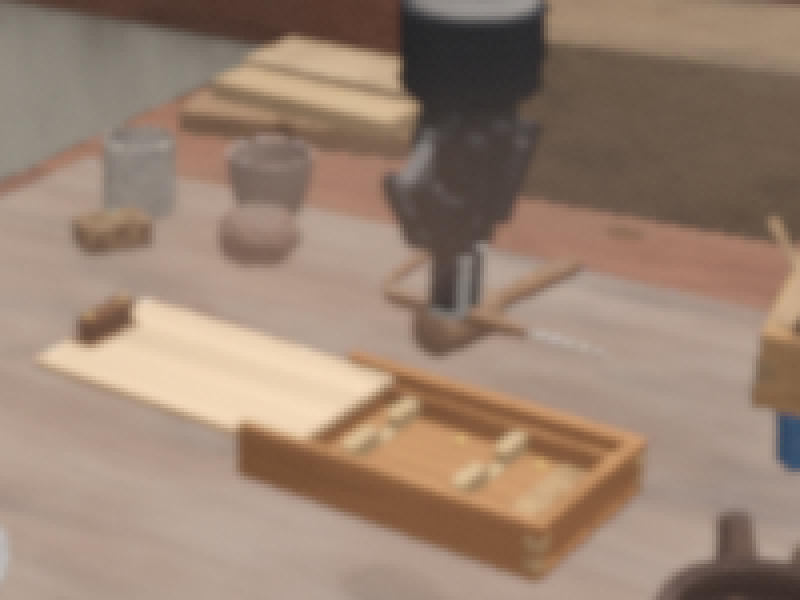

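```bash
python3 - <<'E'
import cv2
im=cv2.imread('pics/w8.png');x,y,w,h=140,120,180,150
cv2.imwrite('pics/w8c.png',cv2.resize(im[y:y+h,x:x+w],None,fx=4,fy=4,interpolation=cv2.INTER_CUBIC))
E
```

```text
(no output)
```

View pics/w8c.png

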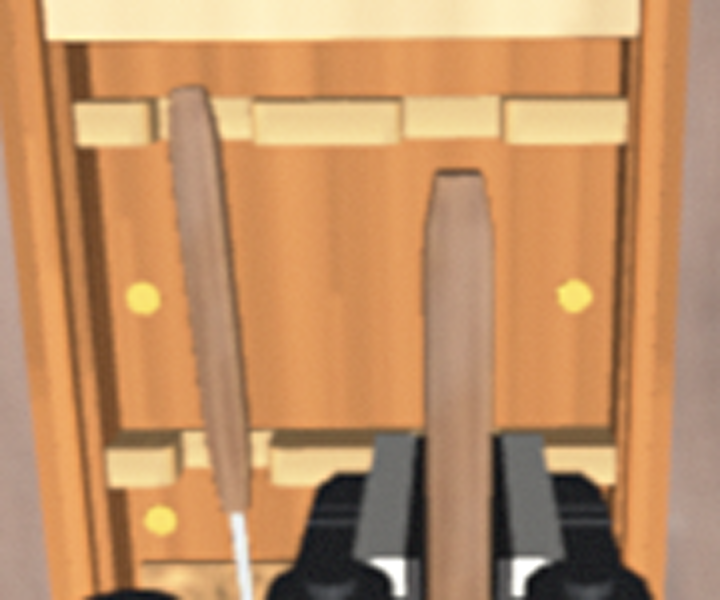

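```bash
python3 - <<'E'
from h import *
c=camera_info('wrist');P=np.load('w8P.npy')
k=lambda a,b:((a+.5)/4+140-.5,(b+.5)/4+120-.5)
for a,b in [(402,120),(502,120),(452,120),(547,465),(616,465),(178,465),(271,465),(152,122),(253,122)]: print(a,b,atz(c,P,*k(a,b),.018).round(4))
E
```

```text
402 120 [ 0.5834 -0.3599  0.018 ]
502 120 [ 0.6022 -0.3612  0.018 ]
452 120 [ 0.5928 -0.3606  0.018 ]
547 465 [ 0.6072 -0.4317  0.018 ]
616 465 [ 0.6212 -0.4327  0.018 ]
178 465 [ 0.5321 -0.4265  0.018 ]
271 465 [ 0.551  -0.4278  0.018 ]
152 122 [ 0.5364 -0.3571  0.018 ]
253 122 [ 0.5554 -0.3584  0.018 ]
```

Emit:
move_arm(translation=[[0, 0.005, 0], [0, 0.005, -0.02], [0, 0.005, -0.04], [0, 0.005, -0.055], [0, 0.005, -0.06], [0, 0.005, -0.06], [0, 0.005, -0.06]], delta_rot=[[0, 0, 0.2], [0, 0, 0.2], [0, 0, 0.2], [0, 0, 0.2], [0, 0, 0.2], [0, 0, 0.2], [0, 0, 0.2]], hand=[0, 0, 0, 0, 0, 0, 0])

```text
time_s: 11.6
position: [0.592, -0.3973, 0.0386]
orientation: [3.14, 0.001, 1.507]
wrist_force: [0.7, -0.9, 0.3]
gripper_width: 0.091
```

```bash
python3 - <<'E'
from h import *
need([.5912,-.3975,.0135],86.3)
s=status.sense();im,d=snapshot('wrist');save(im,'w9.png');c,P=pose('wrist',s);np.save('w9P.npy',P)
E
```

```text
d [-0.0008 -0.0002 -0.0251] rot [ 0.05  0.09 -0.03] [ 0.7 -0.9  0.3] 0.09126278632151179 11.6
```

View pics/w9.png

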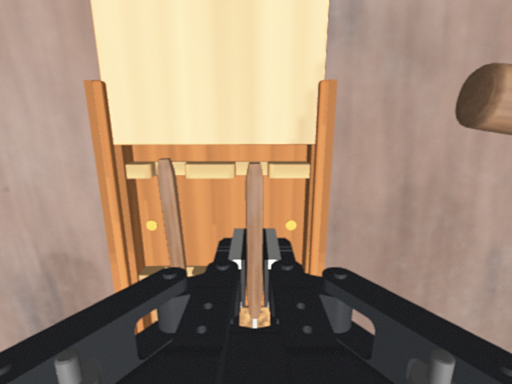

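Emit:
move_arm(translation=[[-0.0015, 0, -0.005], [-0.0015, 0, -0.012], [-0.0015, 0, -0.017], [-0.0015, 0, -0.021], [-0.0015, 0, -0.024], [-0.0015, 0, -0.0255], [-0.0015, 0, -0.0255]], delta_rot=[[0, 0, 0], [0, 0, 0], [0, 0, 0], [0, 0, 0], [0, 0, 0], [0, 0, 0], [0, 0, 0]], hand=[0, 0, 0, 0, 0, 0, 0])

```text
time_s: 12.35
position: [0.5905, -0.3975, 0.0134]
orientation: [3.14, 0.001, 1.507]
wrist_force: [-0.7, -0.2, 1.2]
gripper_width: 0.093
```

```bash
python3 - <<'E'
from h import *
need([.5905,-.3975,.0135],86.3)
s=status.sense();im,d=snapshot('wrist');save(im,'w10.png');c,P=pose('wrist',s);np.save('w9P.npy',P)
x,y,w,h=90,80,260,195
cv2.imwrite('pics/w10.png',cv2.resize(im[y:y+h,x:x+w,::-1],None,fx=3,fy=3,interpolation=cv2.INTER_CUBIC))
E
```

```text
d [-0.     -0.      0.0001] rot [ 0.07  0.11 -0.03] [-0.7 -0.2  1.2] 0.0928935373765747 12.35
```

View pics/w10.png

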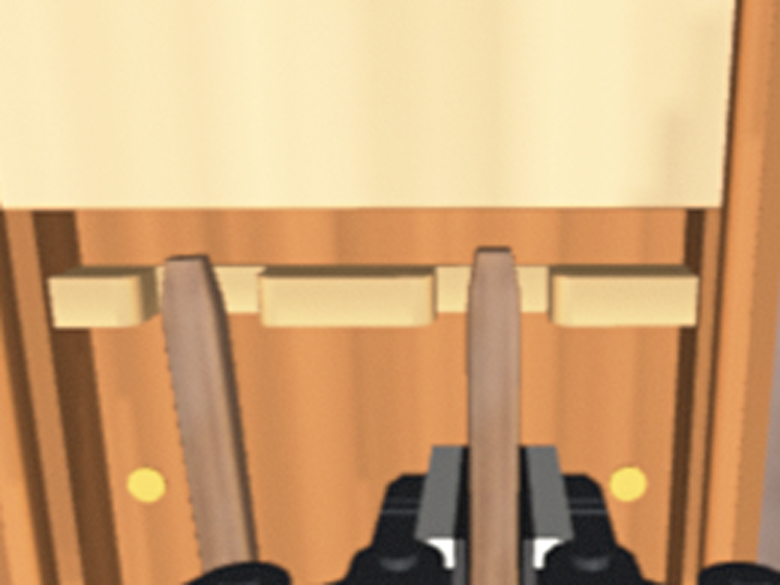

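Emit:
move_arm(translation=[[0, 0, -0.001], [0, 0, -0.001], [0, 0, -0.001], [0, 0, -0.001], [0, 0, -0.001]], delta_rot=[[0, 0, 0], [0, 0, 0], [0, 0, 0], [0, 0, 0], [0, 0, 0]], hand=[0, 0, 15, 25, 25])

```text
time_s: 12.9
position: [0.5905, -0.3975, 0.0122]
orientation: [3.14, 0.001, 1.507]
wrist_force: [-0.0, -1.0, 0.3]
gripper_width: 0.25
```

Emit:
move_arm(translation=[[0, 0, 0.003], [0, 0, 0.01], [0, 0, 0.03], [0, 0, 0.06], [0, 0, 0.1], [0, 0, 0.13], [0, 0, 0.13]], delta_rot=[[0, 0, 0], [0, 0, 0], [0, 0, 0], [0, 0, 0], [0, 0, 0], [0, 0, 0], [0, 0, 0]], hand=[25, 25, 25, 25, 25, 25, 25])

```text
time_s: 13.6
position: [0.5921, -0.3988, 0.1482]
orientation: [3.133, 0.006, 1.507]
wrist_force: [1.1, 0.3, 0.5]
gripper_width: 0.249
```

```bash
python3 - <<'E'
from h import *
need([.5905,-.3975,.0135],86.3)
s=status.sense();im,d=snapshot('wrist');save(im,'w11.png');c,P=pose('wrist',s);np.save('w11P.npy',P);np.save('w11d.npy',d)
im,d=snapshot('scene');save(im[110:260,230:430].repeat(4,0).repeat(4,1)[:600,:800],'s11.png')
E
```

```text
d [-0.0016  0.0013 -0.1347] rot [ 0.38  0.47 -0.03] [1.1 0.3 0.5] 0.24912124460411714 13.6
```

View pics/w11.png

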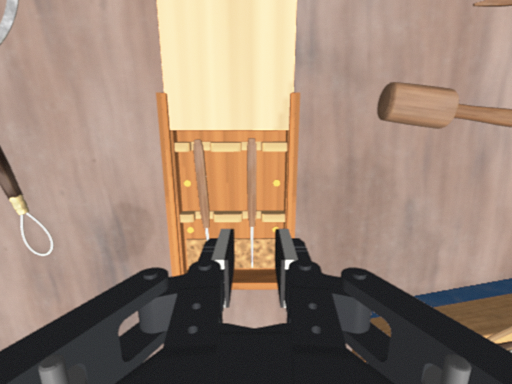

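View pics/s11.png

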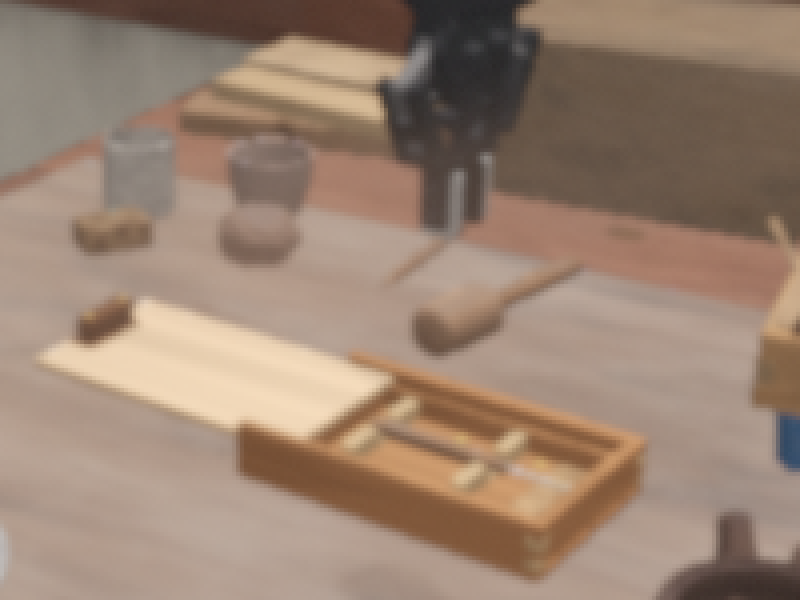

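```bash
python3 - <<'E'
from h import *
c=camera_info('wrist');P=np.load('w11P.npy');D=np.load('w11d.npy')
for u,v in [(251,144),(251,160),(251,180),(251,200),(251,222),(200,145),(202,175),(205,205),(206,222),(225,147),(226,170),(262,216)]:
    o,d=ray(c,P,u,v);print(u,v,(o+d*D[v,u]).round(4))
im=cv2.imread('pics/w11.png');x,y,w,h=155,120,150,115
cv2.imwrite('pics/w11c.png',cv2.resize(im[y:y+h,x:x+w],None,fx=5,fy=5,interpolation=cv2.INTER_CUBIC))
need([.5866,-.1698,.16],-3.8)
print(status.sense()['joint_positions'])
E
```

```text
251 144 [ 0.5928 -0.3586  0.0175]
251 160 [ 0.5918 -0.3736  0.0169]
251 180 [ 0.5905 -0.3927  0.017 ]
251 200 [ 0.5892 -0.4128  0.0168]
251 222 [ 0.5876 -0.4359  0.0162]
200 145 [ 0.5453 -0.3567  0.015 ]
202 175 [ 0.5443 -0.3848  0.0169]
205 205 [ 0.5436 -0.4152  0.0155]
206 222 [ 0.5423 -0.4337  0.0138]
225 147 [ 0.5685 -0.3599  0.0165]
226 170 [ 0.5663 -0.3837  0.005 ]
262 216 [ 0.5989 -0.4301  0.0166]
d [-0.0042  0.2279  0.0168] rot [ 2.500e-01  4.000e-02 -9.013e+01] [-0.4  0.3  0.1] 0.25106955324684044 13.7
[-7.10274779e-01  5.67997757e-01  2.90959032e-01  1.28984197e+00
  3.53954395e-04  9.24633563e-01]
```

View pics/w11c.png

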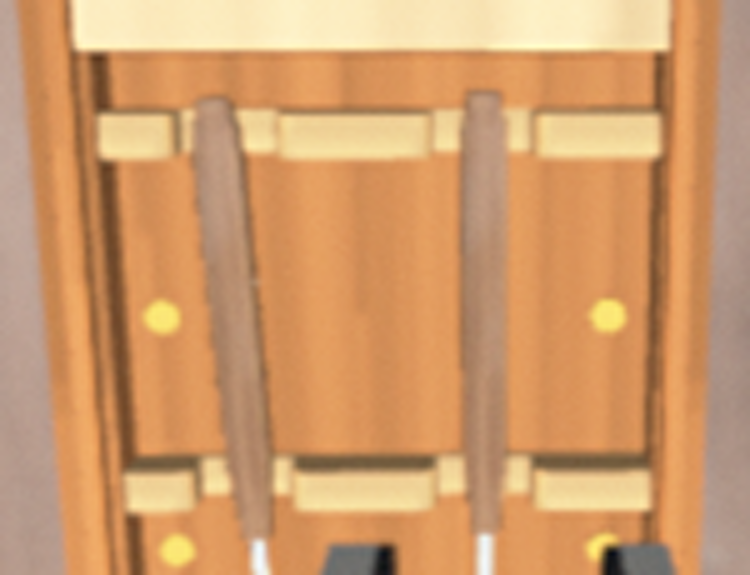

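Emit:
move_arm(translation=[[0, 0.02, 0.01], [0, 0.045, 0.015], [-0.001, 0.07, 0.015], [-0.002, 0.095, 0.015], [-0.003, 0.12, 0.015], [-0.004, 0.145, 0.015], [-0.004, 0.17, 0.015], [-0.004, 0.195, 0.015], [-0.004, 0.215, 0.015], [-0.004, 0.228, 0.015]], delta_rot=[[0, 0, -8], [0, 0, -16], [0, 0, -24], [0, 0, -32], [0, 0, -40], [0, 0, -48], [0, 0, -56], [0, 0, -64], [0, 0, -72], [0, 0, -80]], hand=[45, 45, 45, 45, 45, 45, 45, 45, 45, 45])

```text
time_s: 14.7
position: [0.5861, -0.1679, 0.157]
orientation: [3.14, 0.004, 0.106]
wrist_force: [-0.5, -0.5, -0.6]
gripper_width: 0.451
```

```bash
python3 - <<'E'
from h import *
need([.5866,-.1705,.035],-3.8)
E
```

```text
d [ 0.0005 -0.0026 -0.122 ] rot [ 0.12 -0.23 -9.85] [-0.5 -0.5 -0.6] 0.45077965381850615 14.7
```

Emit:
move_arm(translation=[[0, -0.002, 0], [0, -0.002, 0], [0, -0.002, -0.04], [0, -0.002, -0.08], [0, -0.002, -0.11], [0, -0.002, -0.122], [0, -0.002, -0.122], [0, -0.002, -0.122]], delta_rot=[[0.1, -0.2, -6], [0.1, -0.2, -9.9], [0.1, -0.2, -9.9], [0.1, -0.2, -9.9], [0.1, -0.2, -9.9], [0.1, -0.2, -9.9], [0.1, -0.2, -9.9], [0.1, -0.2, -9.9]], hand=[45, 45, 45, 45, 45, 45, 45, 45])

```text
time_s: 15.5
position: [0.5865, -0.1701, 0.0357]
orientation: [3.141, 0.0, -0.067]
wrist_force: [-0.2, -0.3, -0.3]
gripper_width: 0.452
```

Emit:
move_arm(translation=[[0, 0, 0], [0, 0, 0], [0, 0, 0], [0, 0, 0], [0, 0, 0]], delta_rot=[[0, 0, 0], [0, 0, 0], [0, 0, 0], [0, 0, 0], [0, 0, 0]], hand=[0, 0, 0, 0, 0])

```text
time_s: 16.0
position: [0.5874, -0.1705, 0.0374]
orientation: [3.14, -0.003, -0.067]
wrist_force: [-0.9, -0.2, 7.1]
gripper_width: 0.131
```

```bash
python3 - <<'E'
from h import *
need([.5766,-.3245,.0365],-3.8)
s=status.sense();im,d=snapshot('wrist');save(im,'w12.png')
E
```

```text
d [-0.0108 -0.154  -0.0009] rot [0.1  0.15 0.04] [-0.9 -0.2  7.1] 0.13109082238833797 16.0
```

View pics/w12.png

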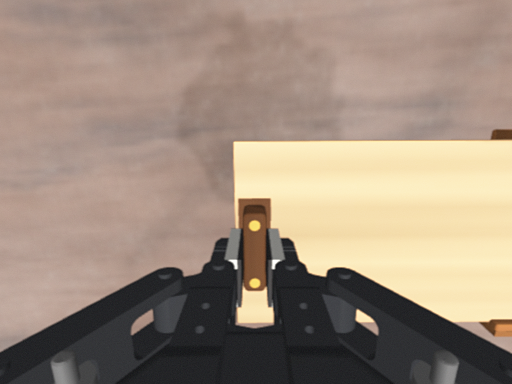

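Emit:
move_arm(translation=[[-0.0007, -0.01, 0], [-0.002, -0.03, 0], [-0.0035, -0.05, 0], [-0.005, -0.07, 0], [-0.006, -0.09, 0], [-0.0075, -0.11, 0], [-0.009, -0.13, 0], [-0.0095, -0.143, 0], [-0.01, -0.15, 0], [-0.01, -0.15, 0]], delta_rot=[[0, 0, 0], [0, 0, 0], [0, 0, 0], [0, 0, 0], [0, 0, 0], [0, 0, 0], [0, 0, 0], [0, 0, 0], [0, 0, 0], [0, 0, 0]], hand=[0, 0, 0, 0, 0, 0, 0, 0, 0, 0])

```text
time_s: 17.05
position: [0.5778, -0.3224, 0.0376]
orientation: [3.14, -0.004, -0.068]
wrist_force: [6.3, 0.1, -2.0]
gripper_width: 0.128
```

Emit:
move_arm(translation=[[-0.0001, -0.002, 0], [-0.0002, -0.004, 0], [-0.0003, -0.006, 0], [-0.0003, -0.006, 0]], delta_rot=[[0, 0, 0], [0, 0, 0], [0, 0, 0], [0, 0, 0]], hand=[0, 0, 0, 0])

```text
time_s: 17.45
position: [0.5777, -0.3229, 0.0375]
orientation: [-3.132, -0.005, -0.065]
wrist_force: [6.6, 29.2, 7.9]
gripper_width: 0.131
```

Emit:
move_arm(translation=[[0, 0.002, 0], [0, 0.002, 0], [0, 0.002, 0], [0, 0.002, 0.03], [0, 0.002, 0.07], [0, -0.02, 0.11], [0, -0.05, 0.15], [0, -0.05, 0.16], [0, -0.05, 0.16]], delta_rot=[[0, 0, 0], [0, 0, 0], [0, 0, 0], [0, 0, 0], [0, 0, 0], [0, 0, 0], [0, 0, 0], [0, 0, 0], [0, 0, 0]], hand=[30, 40, 40, 40, 40, 40, 40, 40, 40])

```text
time_s: 18.35
position: [0.5776, -0.3748, 0.1991]
orientation: [-3.134, -0.007, -0.067]
wrist_force: [-0.1, 0.6, -0.5]
gripper_width: 0.397
```

```bash
python3 - <<'E'
from h import *
need([.5766,-.3245,.0365],-3.8)
s=status.sense();im,d=snapshot('wrist');save(im,'w13.png');c,P=pose('wrist',s);np.save('w13P.npy',P)
x,y,w,h=150,100,220,150
cv2.imwrite('pics/w13c.png',cv2.resize(im[y:y+h,x:x+w,::-1],None,fx=3.5,fy=3.5,interpolation=cv2.INTER_CUBIC))
E
```

```text
d [-0.001   0.0503 -0.1626] rot [-0.41  0.42  0.02] [-0.1  0.6 -0.5] 0.3967361925490926 18.35
```

View pics/w13c.png

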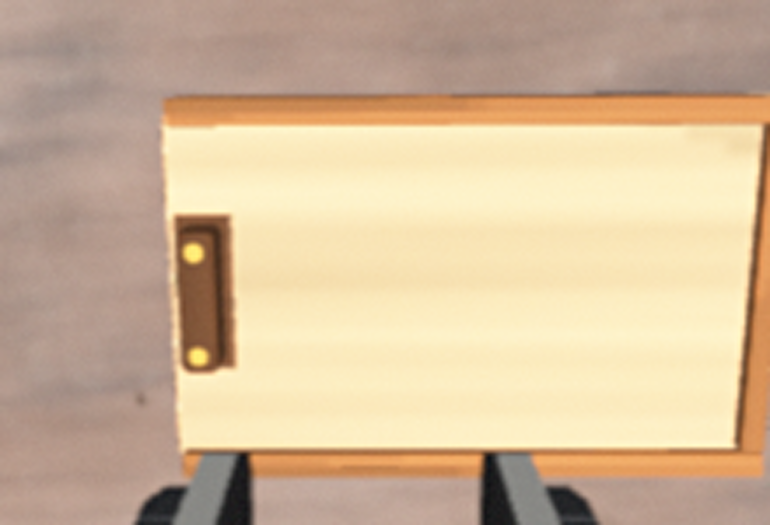

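```bash
python3 - <<'E'
from h import *
c=camera_info('wrist');P=np.load('w13P.npy')
im=cv2.imread('pics/w13.png');x,y,w,h=340,110,60,135
cv2.imwrite('pics/w13d.png',cv2.resize(im[y:y+h,x:x+w],None,fx=4.4,fy=4.4,interpolation=cv2.INTER_CUBIC))
k=lambda a,b:((a+.5)/3.5+150-.5,(b+.5)/3.5+100-.5)
q=np.array([.5702,-.41737,1.506]);M=np.array([[np.cos(q[2]),np.sin(q[2])],[-np.sin(q[2]),np.cos(q[2])]])
for n,a,b,z in [('lid free far',162,125,.027),('lid free near',181,450,.027),('wall end far',164,97,.034),('wall end near',184,474,.034),('rear far',764,125,.027),('rear near',738,449,.027),('screw',193,253,.045),('screw2',198,357,.045)]:
    p=atz(c,P,*k(a,b),z);print(n,p.round(4),(M@(p[:2]-q[:2])).round(4))
E
```

```text
lid free far [ 0.6286 -0.3146  0.027 ] [ 0.1063 -0.0516]
lid free near [ 0.5236 -0.3084  0.027 ] [0.1057 0.0536]
wall end far [ 0.6369 -0.3176  0.034 ] [ 0.1038 -0.0601]
wall end near [ 0.5179 -0.31    0.034 ] [0.1037 0.0591]
rear far [ 0.6164 -0.4961  0.027 ] [-0.0756 -0.0512]
rear near [ 0.5122 -0.4911  0.027 ] [-0.0773  0.0531]
screw [ 0.5919 -0.3231  0.045 ] [ 0.0955 -0.0156]
screw2 [ 0.56   -0.3211  0.045 ] [0.0954 0.0164]
```

View pics/w13d.png

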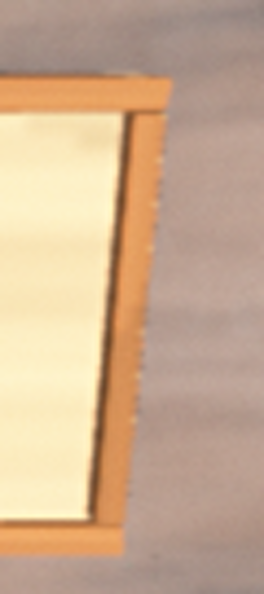

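Emit:
move_arm(translation=[[0, 0.03, -0.01], [0, 0.05, -0.04], [0, 0.05, -0.08], [0, 0.05, -0.12], [0, 0.05, -0.15], [0, 0.05, -0.161], [0, 0.05, -0.161], [0, 0.05, -0.161]], delta_rot=[[-0.4, 0.4, 0], [-0.4, 0.4, 0], [-0.4, 0.4, 0], [-0.4, 0.4, 0], [-0.4, 0.4, 0], [-0.4, 0.4, 0], [-0.4, 0.4, 0], [-0.4, 0.4, 0]], hand=[40, 40, 40, 40, 40, 40, 40, 40])

```text
time_s: 19.2
position: [0.5776, -0.3237, 0.0369]
orientation: [-3.14, 0.002, -0.066]
wrist_force: [-0.4, 0.2, 0.6]
gripper_width: 0.399
```

Emit:
move_arm(translation=[[0, -0.004, 0], [0, -0.008, 0], [-0.001, -0.01, 0], [-0.001, -0.012, 0], [-0.001, -0.013, 0], [-0.001, -0.013, 0]], delta_rot=[[0, 0, 0], [0, 0, 0], [0, 0, 0], [0, 0, 0], [0, 0, 0], [0, 0, 0]], hand=[40, 40, 40, 40, 40, 40])

```text
time_s: 19.8
position: [0.5776, -0.3339, 0.038]
orientation: [-3.135, -0.001, -0.064]
wrist_force: [3.5, 14.9, 6.5]
gripper_width: 0.397
```

Emit:
move_arm(translation=[[0, 0.005, 0], [0, 0.01, 0], [0, 0.01, 0.03], [0, 0.01, 0.07], [0, 0, 0.11], [-0.03, -0.04, 0.15], [-0.06, -0.08, 0.17], [-0.09, -0.12, 0.17], [-0.09, -0.12, 0.17]], delta_rot=[[0, 0, 0], [0, 0, 0], [0, 0, 0], [0, 0, 0], [0, 0, 0], [0, 0, 0], [0, 0, 0], [0, 0, 0], [0, 0, 0]], hand=[40, 40, 40, 40, 40, 40, 40, 40, 40])

```text
time_s: 20.7
position: [0.485, -0.4577, 0.2093]
orientation: [-3.138, -0.002, -0.067]
wrist_force: [1.0, 0.3, -0.5]
gripper_width: 0.398
```

```bash
python3 - <<'E'
from h import *
s=status.sense();print(s['position'],s['wrist_force'])
im,d=snapshot('wrist');save(im,'w14.png')
c,P=pose('top');im,d=snapshot('top');save(im,'top14.png')
for t in ['cork_block','calipers','lid_pull']:
    for r in place_of(t,'top')[:1]: print(t,r['xy'],r['score'],atz(c,P,*r['xy'],.036 if t=='lid_pull' else 0).round(4))
im,d=snapshot('scene');save(im,'s14.png')
E
```

```text
[ 0.48495633 -0.45766706  0.20931092] [ 0.95676797  0.32762983 -0.46436295]
cork_block [192.4, 118.3] 0.86 [ 0.758  -0.0487  0.    ]
calipers [260.4, 294.3] 0.88 [ 0.3644 -0.212   0.    ]
lid_pull [311.4, 196.7] 0.96 [ 0.5743 -0.3174  0.036 ]
```

View pics/w14.png

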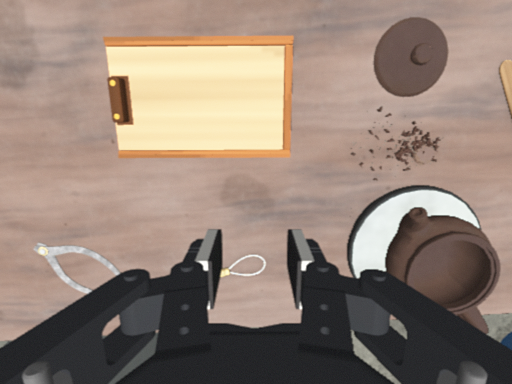

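View pics/s14.png

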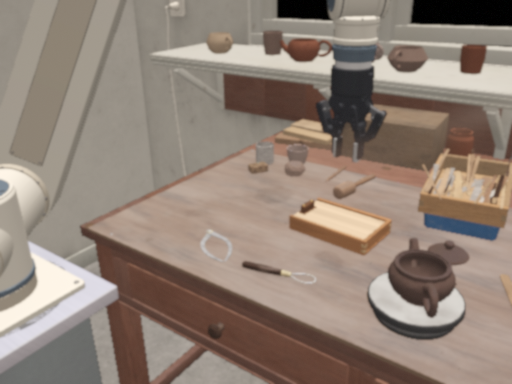

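The pictures show the lid shut, the pull at about (119,100) in the wrist view, and the bystanders where they were. The gripper touches nothing.

```bash
python3 - <<'E'
from h import *
a=cv2.imread('pics/top0.png').astype(int);b=cv2.imread('pics/top14.png').astype(int)
for n,(x,y,w,h) in dict(cal=(230,265,70,55),cork=(175,95,40,40)).items(): print(n,abs(a-b)[y:y+h,x:x+w].mean())
print(hand_in())
E
```

```text
cal 4.687792207792207
cork 4.089583333333334
the job is handed in; nothing more can be done
None
```

The needle tool is put away and the lid is shut over both tools; I handed the job in at about 21 s.

- **What I did:** I gripped the pull and slid the lid open to its stop. I then picked the needle tool up by its handle, turned it about 40°, and laid it in the empty notches with its point at the closed end. I slid the lid back to its stop and pushed it again to be sure.
- **Seating:** With the lid still open, both handles lay in their notches. The top of the placed handle measured about 17 mm above the bench, as expected. The twin was still in its own notches.
- **Lid:** It resisted at 29 N on closing and 15 N on the second push. Before the second push its free end measured x ≈ 106 mm in the case, the fully shut position. The gripper's travel from open to shut read about 153.5 mm instead of 155 mm. I put that down to slip or give in the grip.
- **Cork block and calipers:** They look unmoved in the before and after pictures. The network's calipers point shifted about 8 mm between the two top views. A pixel comparison shows only a small change there, about the same as around the cork, so I take the shift as detector error.

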